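# Gauge the airbrush tank

## Robot

A 6-joint arm with a two-finger parallel gripper is mounted at the origin on the work surface. World frame = base frame: x ahead of the robot, y to its left, z up, the work surface at z = 0. Lengths are in m, angles in rad, forces in N, time in s.
With the tool pointing down it reaches from about 0.325 to 0.925 m from the base axis. Payload 3.1 kg.
Tool frame: the origin (TCP) lies midway between the tips of the shut fingers; the grasp point (between the pads) lies 19 mm behind it; z points along the fingers, x is the direction in which the jaws open and shut, and the axes are right-handed (so a half turn about z gives the same grasp; the last joint's range is limited). The gripper opens to 85 mm and grips with 20 to 120 N. Pads are 22 mm wide; open, the fingers measure 114 mm over their backs; the gripper's body (76 mm by 85 mm) begins 54 mm behind the grasp point. The pads swing forward as they close: fully open they stand 13 mm farther back than shut.
Start: joints at [-1.312, 0.217, 1.613, -0, 1.311, -0.112], TCP at [0.226, -0.583, 0.231] pointing down, gripper open.
Joint ranges: [-2.75, 2.75], [-0.78, 2.1], [0.31, 2.55], [-1.13, 4.27], [0.13, 2.63], [-2.58, 2.58]. Speed limits (rad/s): [2.79, 2.79, 3.14, 3.14, 3.14, 3.14].

## Interface

Orientations are given as a 3x3 rotation matrix whose columns are the frame's x, y, z axes.
In Python, from cell import arm gives the robot as it stands.
- The arm moves only by the tool jog_arm, never from a script. Its argument "series" is a list of rows, each a list of 4 numbers: the shift along the world's x, y, z in cm, then the turn about the world's z in degrees. In form: [[x, y, z, yaw], ...]. A call has 1 to 20 rows; each row is the pose to reach, as a shift and turn from the pose commanded when the call began; what a row does not reach only later rows make up. A row lasts 1/12 s, in which the tool goes at most 41.7 mm and 7.16 degrees, less where a joint would pass 70% of its speed; a pose out of reach is approached as far as the arm can. A call with a gripper value outside its range is refused whole. "grip" is the finger opening in cm, from 0 to 8.54, set as the call begins (left out, the last holds). The fingers move at their own pace and stop on an object; "force" is the grip in N (left out, the last holds). Time passes only in rows, so rows that repeat a pose let the fingers close. It gives the time, the measured TCP pose, the force and the opening at its end, in the units of the state.
- arm.sense(): the state, without advancing time (a new reading comes with each control period).
- arm.read_camera(name): name is "scene" or "side" or "wrist"; returns a dict with "pixels" (420x560x3 uint8, blue, green, red), "z_map" (420x560 float32, m along the optical axis (not along the pixel's ray), 0 where there is no reading), "fx", "fy", "cx", "cy" (pixels), "cam_to_world" (4x4, takes a point from camera to world coordinates). Camera axes: x right, y down, z forward; pixel columns grow to the right and rows downward; lengths in m; the calibration is good to about 2 mm. A picture is of the moment at which its call begins.
- arm.hand_in(): hands the job in, once; it reports no verdict.
The state is a dict: "clock": time; "joint_positions": joint angles; "qd": joint speeds; "joint_torque": joint torques, N m; "tool_pos": TCP position; "tcp_rot": TCP orientation; "force": force on the tool from outside, world axes, zero at the start; "wrist_torque": the same for the moment, N m; "opening": finger opening in m.
Only numpy, scipy, OpenCV 4.12 (cv2) and the standard library are available. Lean on these libraries where they do the work, as an engineer would, in place of code of your own. Each camera call takes 0.05 s, during which the arm holds its last target. There are 200 camera calls.

## Task

Check the pressure of the airbrush tank: lift the gauge out of its wooden stand, press its open nose squarely down over the valve stem on the tank until the valve is fully open and its air drives the rod out, and hold it so for a second, never pushing on the tank harder than 22 N. Then stand the gauge upright and fully home in its stand again, with the rod left out for the painter to read, and leave the other things on the table where they are.

Things in the scene. Friction and masses are not known exactly. Their poses are not given: they have to be found in the camera images.
- gauge_grip (a point): Pressure gauge, an upright round stick 110 mm tall, 0.16 kg, loose, starting in the stand. Point on its axis, 95 mm above its bottom, 15 mm below the top of its black grip sleeve; z runs from nose to top. Hold it only by the sleeve (30 mm diameter, 60 to 110 mm above the bottom), best here from above: the rod rises to 25 mm over the sleeve's top and needs that room inside the gripper.
- gauge_nose (a point): Centre of the gauge's bottom face. Barrel 26 mm in diameter, below the sleeve. It is sprung: pushed up it slides up to 7 mm into the sleeve, starting at 2 N, then 2 N per mm (16 N at its stop, then rigid). Its open nose is a funnel, 22 mm wide at the bottom, 14.4 mm wide from 8 mm depth on, with a flat seat at 14 mm depth that presses on the valve.
- rod (a joint): How far the white rod has been driven up out of the barrel, in m: 0 at the start (its end 3 mm below the sleeve's top), 0.010 to 0.020 after a full press, depending on the unknown pressure. It slides stiffly (0.3 N) and stays where it has been driven.
- valve (a point): Centre of the top of the black rubber grommet (28 mm diameter), 118 mm above the table, on the grey air tank: a fixed lying cylinder, 100 mm diameter, 240 mm long along x; z is up. From it the 12 mm brass valve stem stands straight up; its rim is 22 to 44 mm above this point: how much is not measured and differs each time. The stem does not give.
- core (a joint): How far the steel pin in the middle of the stem is pressed down, in m: 0 shut (pin 3 mm proud of the rim), 0.003 fully open (flush with the rim). Sprung: it begins to move at about 2 N and is fully open when the gauge presses with 10 to 12 N; only then is the rod driven all the way.
- stand: Wooden stand, a fixed block 70 x 70 mm, 40 mm high; origin at the centre of its underside, z up. In the middle of its top is an upright round hole for the gauge's nose, 28.4 mm in diameter, chamfered 4 mm, 30 mm deep (its floor is 10 mm above the table, so the gauge's grip point stands 105 mm above the table when home).
- jar: Bystander: clear glass jar, 68 mm in diameter, 75 mm high; origin at the centre of its underside.
- tape: Bystander: roll of paper tape lying flat, 90 mm in diameter, 25 mm high; origin at the centre of its underside.
- medium: Bystander: amber glass bottle, 38 mm in diameter, 95 mm high; origin at the centre of its underside.
- brush: Bystander: paint brush lying on the table, 200 mm long along its x.
- knife: Bystander: palette knife lying on the table, 200 mm long along its x.
- mug: Bystander: white mug, 80 mm in diameter, 90 mm high; origin at the centre of its underside.
- tin: Bystander: metal tin, 72 mm in diameter, 70 mm high; origin at the centre of its underside.
Things that resemble listed ones, but are neither listed nor needed, are in the scene too. Of the things that look like the stand, take the one that is farthest to the robot's left at the start. What is shaped like the part that bears gauge_grip but red is not meant.

How it is judged:
By the outcome, as a careful person would: the job done as asked, in the order asked, and still so for the second after the job is handed in, with the robot touching nothing.
It also fails if it takes over 72 s, if anything falls off the work surface, if the arm or the gripper's body presses on something with over 40 N, if the wrist force passes 120 N, or if a joint passes its speed limit or range.

## Working session

There is one attempt and no reset: what is moved stays moved. The work goes in short steps, Python scripts to look and compute and a tool call to move; the robot and the scene stay as the last step left them, time stands still between calls to the robot, and variables do not carry over. Pictures are saved under pics/ and viewed, about 8 in all and at most 12, crops included, and the job is handed in when it is done.

Besides the shell and the picture viewer there is one more tool, called after ">>>" as name([rows], argument=value, ...), one row to a line, values as JSON. jog_arm: Moves the arm, as the interface text tells. Its arguments: {"type":"object","properties":{"series":{"type":"array","items":{"type":"array","items":{"type":"number"}}},"grip":{"type":"number"},"force":{"type":"number"}},"required":["series"]}

```bash
ls; mkdir -p pics; cat > h.py <<'E'
import numpy as np, cv2
from cell import arm
def pts(c):
    z=c["z_map"]; v,u=np.mgrid[:z.shape[0],:z.shape[1]]
    P=np.stack([(u-c["cx"])/c["fx"]*z,(v-c["cy"])/c["fy"]*z,z,np.ones_like(z)],-1)@np.array(c["cam_to_world"]).T
    P=P[...,:3]; P[z<=0]=np.nan
    return P
def ray(c,u,v,h):
    T=np.array(c["cam_to_world"]); d=T[:3,:3]@[(u-c["cx"])/c["fx"],(v-c["cy"])/c["fy"],1]
    o=T[:3,3]; return o+d*(h-o[2])/d[2]
E
python3 - <<'E'
from h import *
a=[]
for n in("scene","side"):
    c=arm.read_camera(n); np.savez(n+".npz",**c); a.append(c["pixels"]); print(n,np.round(c["cam_to_world"],3).tolist(),c["fx"])
    cv2.imwrite(f"pics/{n}0.png",cv2.resize(c["pixels"],(800,600)))
s=arm.sense(); print(s["clock"],s["tcp_rot"],s["force"])
E
```

```text
pics
scene [[-0.798, 0.478, -0.366, 1.098], [0.602, 0.65, -0.463, 0.696], [0.017, -0.59, -0.807, 1.294], [0.0, 0.0, 0.0, 1.0]] 508.85112097301777
side [[-0.754, -0.404, 0.518, 0.062], [-0.656, 0.476, -0.585, 0.582], [-0.01, -0.781, -0.624, 0.714], [0.0, 0.0, 0.0, 1.0]] 382.28128064250734
0.1 [[ 3.62354445e-01 -9.32040194e-01 -5.76871618e-04]
 [-9.32037861e-01 -3.62354836e-01  2.09726474e-03]
 [-2.16376726e-03 -2.22287013e-04 -9.99997634e-01]] [ 0.01608091 -0.43834565 -0.04559103]
```

View pics/scene0.png

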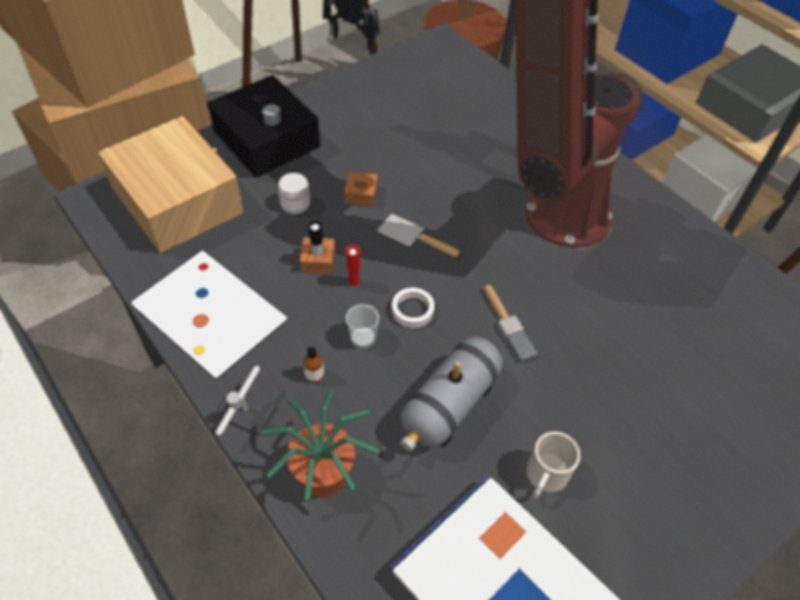

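View pics/side0.png

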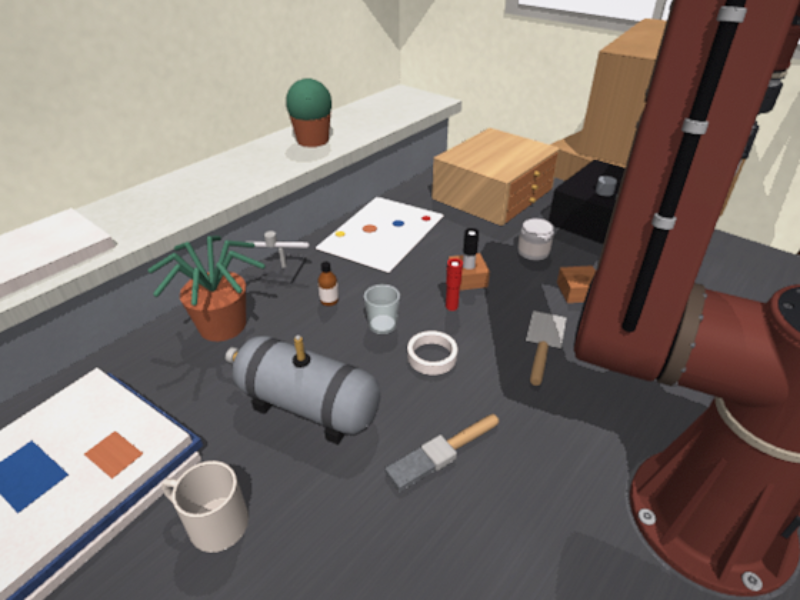

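The scene view shows the black-sleeved gauge in the stand at (316,235)/(318,252). The empty lookalike stand is at (362,188), the red decoy stick at (353,265), and the tank's stem at (456,368). I'll measure these from depth and crop to confirm.

```bash
python3 - <<'E'
from h import *
for n,G in(("scene",{"gauge":(205,145,240,195),"stand":(205,160,240,195),"stand2":(235,115,270,150),"red":(238,165,258,205),"stem":(305,245,335,275)}),("side",{"gauge":(318,155,342,205),"stand":(305,170,345,205),"stem":(195,230,222,260)})):
    c=dict(np.load(n+".npz")); P=pts(c); hsv=cv2.cvtColor(c["pixels"],cv2.COLOR_BGR2HSV)
    for k,(u0,v0,u1,v1) in G.items():
        p=P[v0:v1,u0:u1].reshape(-1,3); p=p[p[:,2]>0.01]
        print(n,k)
        for lo in np.arange(0.0,0.18,.01):
            q=p[(p[:,2]>=lo)&(p[:,2]<lo+.01)]
            if len(q)>3: print("  %.2f n%d med %s min %s max %s"%(lo,len(q),np.round(np.median(q,0),3),np.round(q.min(0)[:2],3),np.round(q.max(0)[:2],3)))
a=dict(np.load("scene.npz"))["pixels"]; b=dict(np.load("side.npz"))["pixels"]
cv2.imwrite("pics/c1.png",np.hstack([cv2.resize(a[110:210,190:290],(400,400)),cv2.resize(b[140:240,290:390],(400,400))]))
E
```

```text
scene gauge
  0.01 n74 med [ 0.578 -0.217  0.015] min [ 0.497 -0.396] max [ 0.621 -0.187]
  0.02 n57 med [ 0.589 -0.222  0.025] min [ 0.521 -0.391] max [ 0.621 -0.191]
  0.03 n155 med [ 0.578 -0.227  0.038] min [ 0.523 -0.284] max [ 0.62  -0.189]
  0.04 n184 med [ 0.578 -0.23   0.043] min [ 0.526 -0.284] max [ 0.618 -0.187]
  0.05 n15 med [ 0.576 -0.23   0.055] min [ 0.566 -0.25 ] max [ 0.594 -0.225]
  0.06 n16 med [ 0.578 -0.229  0.063] min [ 0.567 -0.241] max [ 0.585 -0.226]
  0.07 n15 med [ 0.581 -0.227  0.075] min [ 0.563 -0.244] max [ 0.585 -0.225]
  0.08 n24 med [ 0.576 -0.227  0.086] min [ 0.558 -0.24 ] max [ 0.586 -0.221]
  0.09 n17 med [ 0.576 -0.226  0.096] min [ 0.564 -0.239] max [ 0.587 -0.22 ]
  0.10 n18 med [ 0.576 -0.226  0.105] min [ 0.559 -0.245] max [ 0.585 -0.222]
  0.11 n47 med [ 0.575 -0.237  0.117] min [ 0.557 -0.254] max [ 0.589 -0.22 ]
  0.12 n34 med [ 0.571 -0.235  0.123] min [ 0.558 -0.249] max [ 0.587 -0.221]
scene stand
  0.01 n57 med [ 0.585 -0.209  0.015] min [ 0.497 -0.27 ] max [ 0.621 -0.187]
  0.02 n47 med [ 0.594 -0.216  0.025] min [ 0.525 -0.24 ] ma
[... 4339 characters left out ...]
06] min [ 0.524 -0.23 ] max [ 0.567 -0.121]
  0.11 n16 med [ 0.538 -0.142  0.111] min [ 0.525 -0.15 ] max [ 0.553 -0.125]
side stem
  0.09 n16 med [0.601 0.205 0.099] min [0.568 0.193] max [0.639 0.215]
  0.10 n183 med [0.58  0.234 0.108] min [0.534 0.201] max [0.633 0.261]
  0.11 n207 med [0.564 0.234 0.112] min [0.535 0.214] max [0.612 0.25 ]
  0.12 n21 med [0.561 0.233 0.125] min [0.559 0.224] max [0.568 0.236]
  0.13 n18 med [0.561 0.234 0.136] min [0.558 0.23 ] max [0.569 0.236]
  0.14 n21 med [0.561 0.234 0.146] min [0.558 0.227] max [0.566 0.237]
  0.15 n25 med [0.562 0.231 0.156] min [0.558 0.225] max [0.571 0.236]
  0.16 n7 med [0.564 0.23  0.162] min [0.562 0.227] max [0.568 0.234]
```

View pics/c1.png

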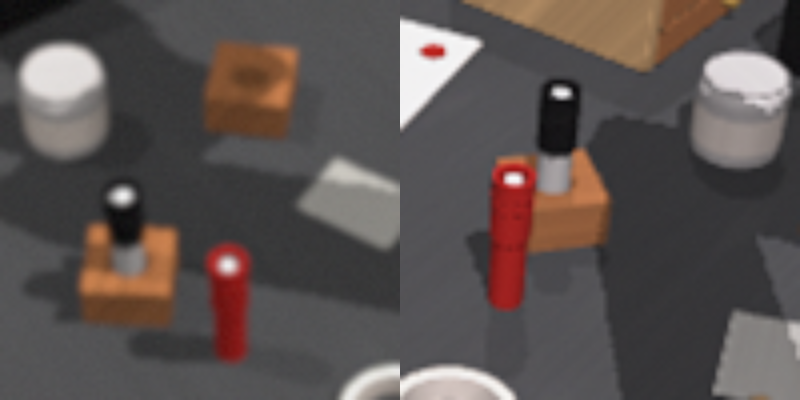

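Candidates: the gauge's stand at crop-left (125,270), world (0.572,-0.235), and the empty one at (250,80), world (0.37,-0.35). The first is farther left and holds the black gauge, so it is the one meant. The red stick at (230,300) is the decoy. I'm moving above the gauge with the jaws turned away from the red stick.

>>> jog_arm([
  [1, 1, 2, 2],
  [3, 3, 5, 6],
  [6.5, 6.5, 7, 12],
  [9.5, 9.5, 7, 18],
  [12.5, 12.5, 7, 24],
  [15.5, 15.5, 7, 30],
  [18.5, 18.5, 7, 36],
  [21.5, 21.5, 7, 40],
  [24.5, 24.5, 7, 43],
  [27.5, 27.5, 7, 46],
  [30.5, 30.5, 7, 46],
  [33, 33, 7, 46],
  [34.3, 34.5, 7, 46],
  [34.6, 34.8, 7, 46],
  [34.6, 34.8, 7, 46],
  [34.6, 34.8, 7, 46],
], grip=6.5, force=40)

```text
clock: 1.43
tool_pos: [0.572, -0.2346, 0.3006]
tcp_rot: [[0.922, -0.386, -0.002], [-0.386, -0.922, -0.0], [-0.002, 0.001, -1.0]]
force: [-1.0, -0.3, 0.1]
opening: 0.0652
```

```bash
python3 - <<'E'
from h import *
c=arm.read_camera("wrist"); np.savez("w1.npz",**c); s=arm.sense(); print(s["tool_pos"],s["tcp_rot"][:2],s["force"])
print(np.round(c["cam_to_world"],3).tolist(),c["fx"])
P=pts(c); hsv=cv2.cvtColor(c["pixels"],cv2.COLOR_BGR2HSV)
m=(P[...,2]>.105)&(P[...,2]<.135)
n,l,st,ce=cv2.connectedComponentsWithStats(m.astype(np.uint8))
for i in range(1,n):
    if st[i,4]>100:
        q=P[l==i]; print(st[i],np.round(np.median(q,0),4),q.min(0),q.max(0),c["pixels"][l==i].mean(0))
        e=cv2.minEnclosingCircle(np.argwhere(l==i)[:,::-1].astype(np.float32)); print(e, ray(c,*e[0],.12))
# stand top via orange
m=(P[...,2]>.035)&(P[...,2]<.045)&(hsv[...,1]>100)
n,l,st,ce=cv2.connectedComponentsWithStats(m.astype(np.uint8))
for i in range(1,n):
    if st[i,4]>500:
        r=cv2.minAreaRect(np.argwhere(l==i)[:,::-1].astype(np.float32)); print("stand",st[i],r,ray(c,*r[0],.04))
cv2.imwrite("pics/w1.png",c["pixels"])
E
```

```text
[ 0.5716366  -0.23531412  0.30081799] [[ 9.21888461e-01 -3.87453040e-01 -1.34437486e-03]
 [-3.87453702e-01 -9.21889126e-01 -2.62262038e-04]] [-0.64017889 -0.39950529 -0.02144628]
[[0.922, -0.372, -0.105, 0.598], [-0.386, -0.888, -0.249, -0.171], [-0.001, 0.27, -0.963, 0.445], [0.0, 0.0, 0.0, 1.0]] 347.65844049942166
[181  89  34  34 440] [ 0.5391 -0.1372  0.1125] [ 0.52519025 -0.15227685  0.10504197] [ 0.55464396 -0.12278332  0.11451224] [ 26.35909091  30.01590909 193.92727273]
((197.8958282470703, 104.89583587646484), 17.350078582763672) [ 0.54209295 -0.13824787  0.12      ]
[191  99  14  14 158] [ 0.5399 -0.1377  0.1097] [ 0.53335827 -0.14386569  0.10734816] [ 0.54615485 -0.13134434  0.11197449] [229.53164557 228.9556962  232.00632911]
((197.60000610351562, 105.5999984741211), 7.247167110443115) [ 0.54158541 -0.13868796  0.12      ]
[254 174  31  34 831] [ 0.5701 -0.2357  0.1195] [ 0.5552674  -0.2507097   0.10515403] [ 0.58490598 -0.22103332  0.1244072 ] [ 99.01805054  98.83995187 102.08423586]
((268.5, 190.5), 16.86722755432129) [ 0.5700937 -0.2346484  0.12     ]
[ 494  297   66   77 2533] [ 0.7788 -0.4814  0.1216] [ 0.74219913 -0.54897468  0.1050037 ] [ 0.81482482 -0.4673924   0.12432832] [ 86.05448085 132.11172523 168.18594552]
((535.876953125, 335.0), 44.48240280151367) [ 0.77435841 -0.49241976  0.12      ]
[ 414  384   48   36 1143] [ 0.6473 -0.5393  0.1217] [ 0.62657116 -0.56996244  0.10581515] [ 0.67158302 -0.50278114  0.12390717] [118.29133858 182.23184602 227.70516185]
((439.5, 402.0), 27.409038543701172) [ 0.65518487 -0.53860249  0.12      ]
stand [ 233  140   74   74 2515] ((269.3773498535156, 176.67922973632812), (60.71335983276367, 59.889198303222656), 15.945395469665527) [ 0.5705772  -0.23544413  0.04      ]
stand [416 261 132  48 672] ((481.32373046875, 284.5016784667969), (6.114007949829102, 137.508056640625), 70.52970123291016) [ 0.76771617 -0.46956909  0.04      ]
```

View pics/w1.png

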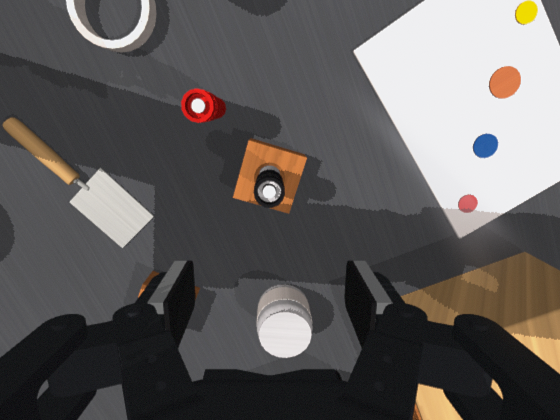

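The wrist view shows the gauge top at (268,188), the stand square around (269,177), and a free approach for the fingers. I'm descending and gripping.

>>> jog_arm([
  [-0.15, 0, -2, 0],
  [-0.15, 0, -5, 0],
  [-0.15, 0, -8.5, 0],
  [-0.15, 0, -12, 0],
  [-0.15, 0, -15, 0],
  [-0.15, 0, -18, 0],
  [-0.15, 0, -20.5, 0],
  [-0.15, 0, -21.6, 0],
  [-0.15, 0, -21.6, 0],
  [-0.15, 0, -21.6, 0],
])

```text
clock: 2.32
tool_pos: [0.5705, -0.2356, 0.0855]
tcp_rot: [[0.922, -0.388, -0.0], [-0.388, -0.922, 0.0], [-0.0, 0.0, -1.0]]
force: [1.0, -0.7, 0.7]
opening: 0.0653
```

>>> jog_arm([
  [0, 0, 0, 0],
  [0, 0, 0, 0],
  [0, 0, 0, 0],
  [0, 0, 0, 0],
  [0, 0, 0, 0],
  [0, 0, 0, 0],
  [0, 0, 0, 0],
  [0, 0, 0, 0],
], grip=2, force=60)

```text
clock: 2.98
tool_pos: [0.5724, -0.2353, 0.0865]
tcp_rot: [[0.922, -0.387, 0.003], [-0.387, -0.922, -0.002], [0.004, 0.0, -1.0]]
force: [2.2, -1.3, 4.3]
opening: 0.0284
```

>>> jog_arm([
  [0, 0, 0.5, 0],
  [0, 0, 1.2, 0],
  [0, 0, 2.2, 0],
  [0, 0, 3.4, 0],
  [0, 0, 5, 0],
  [0, 0, 7.5, 0],
  [0, 0, 10, 0],
  [0, 0, 13, 0],
  [0, 0, 16, 0],
  [0, 0, 18.5, 0],
  [0, 0, 19.7, 0],
  [0, 0, 20, 0],
  [0, 0, 20, 0],
  [0, 0, 20, 0],
])

```text
clock: 4.15
tool_pos: [0.5696, -0.2338, 0.283]
tcp_rot: [[0.922, -0.387, -0.004], [-0.387, -0.922, 0.002], [-0.005, -0.0, -1.0]]
force: [0.3, -0.5, -2.0]
opening: 0.0287
```

```bash
python3 - <<'E'
from h import *
s=arm.sense(); print(s["tool_pos"],s["force"],s["opening"])
for n in("scene","side"):
    c=arm.read_camera(n); np.savez(n+"1.npz",**c)
a=dict(np.load("scene1.npz"))["pixels"]; b=dict(np.load("side1.npz"))["pixels"]
c=arm.read_camera("wrist")
cv2.imwrite("pics/l1.png",np.hstack([cv2.resize(a[70:210,160:300],(400,400)),cv2.resize(b[70:230,270:430],(400,400))]))
E
```

```text
[ 0.56962805 -0.2337604   0.28302867] [ 0.25255702 -0.49922946 -2.03146091] 0.028711094422678083
```

View pics/l1.png

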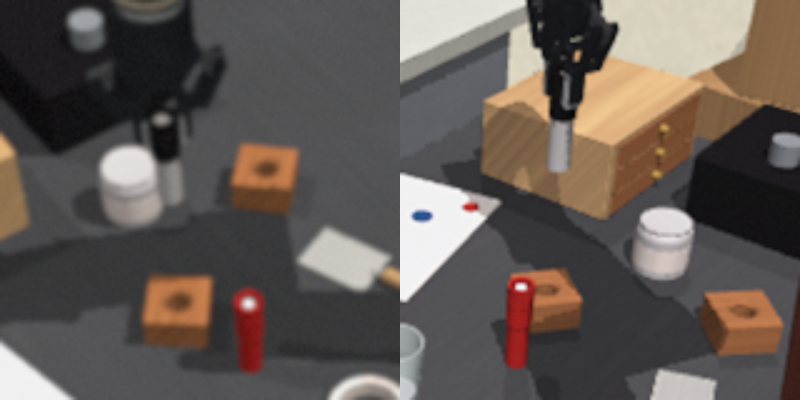

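The scene crop shows the gauge held upright at (170,170) and the stand's empty hole at (178,300). Next I move short of the tank and view the stem.

>>> jog_arm([
  [0, 1, 0, 0],
  [0, 3, 0, 0],
  [0, 6, 0, 0],
  [0, 9.5, 0, 0],
  [0, 13, 0, 0],
  [0, 16.5, 0, 0],
  [0, 20, 0, 0],
  [0, 23.5, 0, 0],
  [0, 27, 0, 0],
  [0, 30.5, 0, 0],
  [0, 34, 0, 0],
  [0, 37, 0, 0],
  [0, 39, 0, 0],
  [0, 40, 0, 0],
  [0, 40, 0, 0],
  [0, 40, 0, 0],
  [0, 40, 0, 0],
])

```text
clock: 5.72
tool_pos: [0.5709, 0.1643, 0.285]
tcp_rot: [[0.922, -0.388, -0.001], [-0.388, -0.922, -0.001], [-0.0, 0.001, -1.0]]
force: [-0.7, -0.1, -0.5]
opening: 0.0288
```

```bash
cat > look.py <<'E'
from h import *
import sys
tag=sys.argv[1]
s=arm.sense(); print(s["clock"],s["tool_pos"],s["force"],s["tcp_rot"][:,2])
for n in("scene","side","wrist"):
    c=arm.read_camera(n); np.savez(n+tag+".npz",**c); P=pts(c)
    for k,(x,y,r,lo,hi) in {"stem":(.566,.231,.02,.122,.17),"barrel":(s["tool_pos"][0],s["tool_pos"][1],.03,s["tool_pos"][2]-.09,s["tool_pos"][2]-.02)}.items():
        m=(np.hypot(P[...,0]-x,P[...,1]-y)<r)&(P[...,2]>lo)&(P[...,2]<hi)
        if m.sum()<5: continue
        q=P[m]; print(n,k,m.sum(),"zrange",np.round(np.percentile(q[:,2],[1,50,99]),4))
        # visible-surface circle fit with known radius per slab, along the camera's look direction
        R=.006 if k=="stem" else .013
        d=np.array(c["cam_to_world"])[:2,3]
        for a in np.linspace(lo,hi,6)[:-1]:
            w=q[(q[:,2]>=a)&(q[:,2]<a+(hi-lo)/5)]
            if len(w)<6: continue
            from scipy.optimize import least_squares
            f=least_squares(lambda t:np.hypot(*(w[:,:2]-t).T)-R,np.median(w[:,:2],0)+R*(np.median(w[:,:2],0)-d)/np.linalg.norm(np.median(w[:,:2],0)-d),loss="soft_l1",f_scale=.001)
            print("   z%.3f"%w[:,2].mean(),len(w),np.round(f.x,4))
E
python3 look.py 2; python3 -c "
import numpy as np,cv2
cv2.imwrite('pics/w2.png',np.load('wrist2.npz')['pixels'])"
```

```text
5.7167 [0.57093445 0.16431895 0.28497587] [-0.69783614 -0.12484885 -0.53657614] [-5.86182068e-04 -9.75996137e-04 -9.99999352e-01]
scene stem 54 zrange [0.1223 0.1495 0.1669]
   z0.125 14 [0.5668 0.2274]
   z0.137 9 [0.5655 0.2269]
   z0.148 7 [0.5667 0.2279]
   z0.156 14 [0.5661 0.2269]
   z0.163 10 [0.5679 0.2257]
scene barrel 126 zrange [0.2095 0.2368 0.2636]
   z0.216 29 [0.5698 0.1608]
   z0.230 34 [0.5696 0.1609]
   z0.244 28 [0.5698 0.161 ]
   z0.258 34 [0.5705 0.1609]
side stem 88 zrange [0.1224 0.1452 0.1616]
   z0.126 20 [0.5659 0.2299]
   z0.136 17 [0.5655 0.2298]
   z0.147 23 [0.5652 0.2298]
   z0.157 23 [0.5661 0.2303]
side barrel 270 zrange [0.208  0.2369 0.2638]
   z0.208 7 [0.5704 0.1631]
   z0.216 59 [0.5697 0.163 ]
   z0.230 70 [0.5698 0.1635]
   z0.244 63 [0.57   0.1633]
   z0.258 71 [0.5704 0.1632]
wrist stem 261 zrange [0.1246 0.1607 0.1647]
   z0.126 13 [0.5648 0.2298]
   z0.146 13 [0.5652 0.2296]
   z0.157 88 [0.5646 0.2293]
   z0.162 142 [0.562 0.233]
wrist barrel 1056 zrange [0.2106 0.2408 0.2636]
   z0.217 203 [0.5687 0.1629]
   z0.230 250 [0.5688 0.1629]
   z0.244 305 [0.569  0.1628]
   z0.257 298 [0.5692 0.1628]
```

View pics/w2.png

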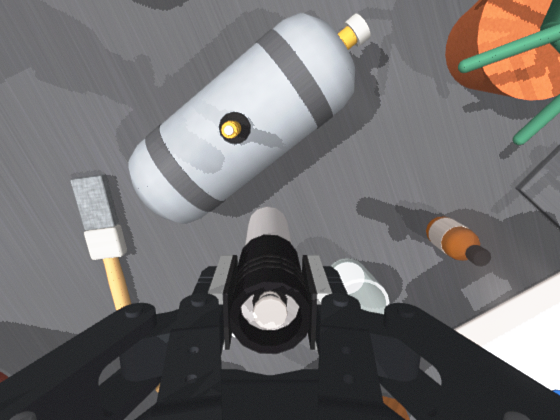

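The wrist view shows the stem at (232,128) ahead of the held gauge (barrel at (268,225)). All three cameras agree that the barrel must move (-0.40, +6.66) cm to sit over the stem. I'm moving over it and descending to just above the rim.

>>> jog_arm([
  [-0.1, 1, 0, 0],
  [-0.2, 2.5, 0, 0],
  [-0.3, 4.2, 0, 0],
  [-0.4, 5.6, 0, 0],
  [-0.4, 6.4, 0, 0],
  [-0.4, 6.65, 0, 0],
  [-0.4, 6.65, -1, 0],
  [-0.4, 6.65, -2.2, 0],
  [-0.4, 6.65, -3.2, 0],
  [-0.4, 6.65, -3.8, 0],
  [-0.4, 6.65, -4, 0],
  [-0.4, 6.65, -4, 0],
  [-0.4, 6.65, -4, 0],
])

```text
clock: 6.95
tool_pos: [0.5671, 0.2317, 0.2451]
tcp_rot: [[0.922, -0.387, -0.0], [-0.387, -0.922, -0.0], [-0.0, 0.0, -1.0]]
force: [0.1, -0.7, -1.6]
opening: 0.0288
```

```bash
python3 look.py 3; python3 -c "
import numpy as np,cv2
a=np.load('scene3.npz')['pixels'];b=np.load('side3.npz')['pixels']
cv2.imwrite('pics/s3.png',np.hstack([cv2.resize(a[190:290,270:370],(400,400)),cv2.resize(b[170:270,160:260],(400,400))]))"
```

```text
6.95 [0.56709441 0.23167118 0.2451412 ] [ 0.11040153 -0.73782639 -1.58898023] [-2.09046278e-04 -8.10355118e-05 -9.99999975e-01]
scene stem 38 zrange [0.1229 0.1368 0.1691]
   z0.126 16 [0.5665 0.2283]
   z0.147 8 [0.5678 0.2274]
scene barrel 119 zrange [0.1676 0.1957 0.2226]
   z0.176 25 [0.566  0.2286]
   z0.190 31 [0.5655 0.2287]
   z0.204 29 [0.5662 0.2282]
   z0.217 29 [0.5667 0.2278]
side stem 85 zrange [0.1225 0.1442 0.1693]
   z0.127 20 [0.5658 0.2297]
   z0.137 15 [0.5652 0.2302]
   z0.146 21 [0.5651 0.23  ]
   z0.155 21 [0.5655 0.2291]
   z0.168 8 [0.56   0.2353]
side barrel 278 zrange [0.1556 0.1953 0.2239]
   z0.161 18 [0.573  0.2311]
   z0.176 61 [0.5661 0.231 ]
   z0.190 64 [0.5662 0.2312]
   z0.204 66 [0.5664 0.2312]
   z0.218 69 [0.5666 0.231 ]
wrist stem 58 zrange [0.1224 0.1288 0.1372]
   z0.127 38 [0.5647 0.2295]
   z0.134 20 [0.5647 0.2295]
wrist barrel 1047 zrange [0.1716 0.2016 0.2239]
   z0.177 187 [0.5652 0.2309]
   z0.190 244 [0.5653 0.2309]
   z0.204 299 [0.5654 0.2308]
   z0.218 317 [0.5656 0.2307]
```

View pics/s3.png

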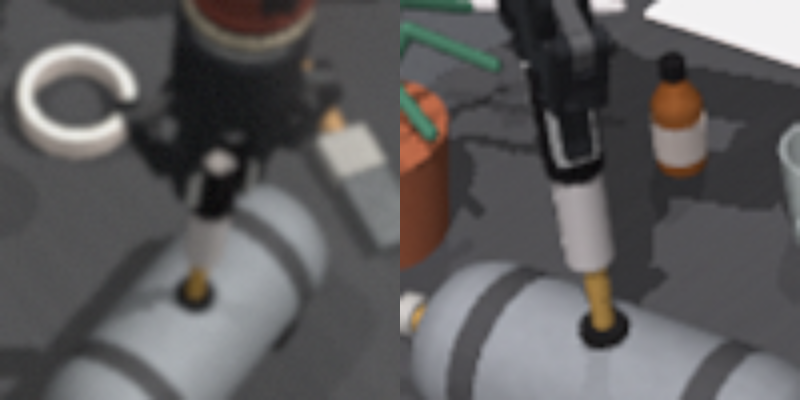

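The crops show the nose about 8 mm above the rim and nearly coaxial with the stem. I'm trimming (-0.05, -0.1) cm and lowering.

>>> jog_arm([
  [-0.05, -0.1, 0, 0],
  [-0.05, -0.1, -0.3, 0],
  [-0.05, -0.1, -0.6, 0],
  [-0.05, -0.1, -0.9, 0],
  [-0.05, -0.1, -1.2, 0],
  [-0.05, -0.1, -1.5, 0],
  [-0.05, -0.1, -1.6, 0],
  [-0.05, -0.1, -1.6, 0],
  [-0.05, -0.1, -1.6, 0],
  [-0.05, -0.1, -1.6, 0],
])

```text
clock: 7.93
tool_pos: [0.5666, 0.231, 0.2295]
tcp_rot: [[0.922, -0.387, 0.0], [-0.387, -0.922, 0.0], [0.0, -0.0, -1.0]]
force: [0.9, -0.0, -1.6]
opening: 0.0286
```

>>> jog_arm([
  [0, 0, -0.1, 0],
  [0, 0, -0.2, 0],
  [0, 0, -0.3, 0],
  [0, 0, -0.4, 0],
  [0, 0, -0.5, 0],
  [0, 0, -0.5, 0],
  [0, 0, -0.5, 0],
  [0, 0, -0.5, 0],
])

```text
clock: 8.6
tool_pos: [0.5666, 0.2311, 0.2248]
tcp_rot: [[0.922, -0.387, 0.0], [-0.387, -0.922, 0.0], [0.0, -0.0, -1.0]]
force: [0.2, -0.7, 0.2]
opening: 0.0287
```

>>> jog_arm([
  [0, 0, -0.1, 0],
  [0, 0, -0.2, 0],
  [0, 0, -0.3, 0],
  [0, 0, -0.3, 0],
  [0, 0, -0.3, 0],
  [0, 0, -0.3, 0],
])

```text
clock: 9.1
tool_pos: [0.5667, 0.2311, 0.2218]
tcp_rot: [[0.922, -0.387, 0.001], [-0.387, -0.922, 0.0], [0.0, -0.0, -1.0]]
force: [-2.2, -1.0, 3.1]
opening: 0.0282
```

>>> jog_arm([
  [0, 0, -0.1, 0],
  [0, 0, -0.2, 0],
  [0, 0, -0.3, 0],
  [0, 0, -0.3, 0],
  [0, 0, -0.3, 0],
  [0, 0, -0.3, 0],
])

```text
clock: 9.6
tool_pos: [0.5668, 0.2312, 0.2197]
tcp_rot: [[0.922, -0.387, 0.001], [-0.387, -0.922, 0.001], [0.001, -0.001, -1.0]]
force: [-2.4, -0.3, 7.2]
opening: 0.0289
```

>>> jog_arm([
  [0, 0, -0.1, 0],
  [0, 0, -0.2, 0],
  [0, 0, -0.3, 0],
  [0, 0, -0.3, 0],
  [0, 0, -0.3, 0],
  [0, 0, -0.3, 0],
])

```text
clock: 10.1
tool_pos: [0.5669, 0.2313, 0.2175]
tcp_rot: [[0.922, -0.387, 0.001], [-0.387, -0.922, 0.001], [0.001, -0.001, -1.0]]
force: [-3.6, 0.1, 10.2]
opening: 0.0289
```

>>> jog_arm([
  [-0.05, 0, -0.05, 0],
  [-0.1, 0, -0.1, 0],
  [-0.1, 0, -0.15, 0],
  [-0.1, 0, -0.2, 0],
  [-0.1, 0, -0.2, 0],
  [-0.1, 0, -0.2, 0],
])

```text
clock: 10.6
tool_pos: [0.5667, 0.2313, 0.2166]
tcp_rot: [[0.922, -0.387, 0.003], [-0.387, -0.922, 0.001], [0.003, -0.002, -1.0]]
force: [-3.3, 0.4, 12.4]
opening: 0.0285
```

>>> jog_arm([
  [-0.05, 0, -0.05, 0],
  [-0.05, 0, -0.1, 0],
  [-0.05, 0, -0.1, 0],
  [-0.05, 0, -0.1, 0],
  [-0.05, 0, -0.1, 0],
  [-0.05, 0, -0.1, 0],
])

```text
clock: 11.1
tool_pos: [0.5666, 0.2313, 0.216]
tcp_rot: [[0.922, -0.387, 0.005], [-0.387, -0.922, 0.001], [0.004, -0.003, -1.0]]
force: [-2.5, -0.5, 12.7]
opening: 0.029
```

```bash
python3 look.py 4; python3 -c "
import numpy as np,cv2
a=np.load('wrist4.npz')['pixels'];b=np.load('side4.npz')['pixels']
cv2.imwrite('pics/s4.png',np.hstack([cv2.resize(a[150:390,150:390],(400,400)),cv2.resize(b[170:270,160:260],(400,400))]))"
```

```text
11.1 [0.56662663 0.2313117  0.21604572] [-2.5279996  -0.48923977 12.69686655] [ 4.61935596e-03  9.12952865e-04 -9.99988914e-01]
scene stem 66 zrange [0.1221 0.1544 0.1699]
   z0.125 17 [0.5678 0.2269]
   z0.147 12 [0.5712 0.232 ]
   z0.156 16 [0.5708 0.2335]
   z0.165 20 [0.5724 0.2322]
scene barrel 105 zrange [0.1291 0.1699 0.1939]
   z0.130 6 [0.5618 0.2212]
   z0.148 15 [0.5646 0.2276]
   z0.161 29 [0.5655 0.2281]
   z0.176 29 [0.5659 0.228 ]
   z0.188 26 [0.5655 0.2272]
side stem 141 zrange [0.1233 0.154  0.1699]
   z0.127 19 [0.5654 0.2295]
   z0.134 9 [0.5657 0.2295]
   z0.148 30 [0.5598 0.2351]
   z0.156 40 [0.5591 0.2347]
   z0.166 43 [0.5589 0.2339]
side barrel 247 zrange [0.1274 0.1675 0.1948]
   z0.131 21 [0.5712 0.2245]
   z0.149 43 [0.5656 0.2301]
   z0.161 60 [0.5657 0.2302]
   z0.175 58 [0.5656 0.2302]
   z0.188 65 [0.5656 0.2302]
wrist stem 402 zrange [0.1466 0.1589 0.1698]
   z0.148 65 [0.5667 0.2372]
   z0.156 161 [0.5672 0.237 ]
   z0.165 176 [0.567  0.2371]
wrist barrel 958 zrange [0.1472 0.1736 0.1941]
   z0.150 121 [0.5642 0.2299]
   z0.161 249 [0.5643 0.2299]
   z0.175 300 [0.5645 0.2299]
   z0.188 288 [0.5646 0.2299]
```

View pics/s4.png

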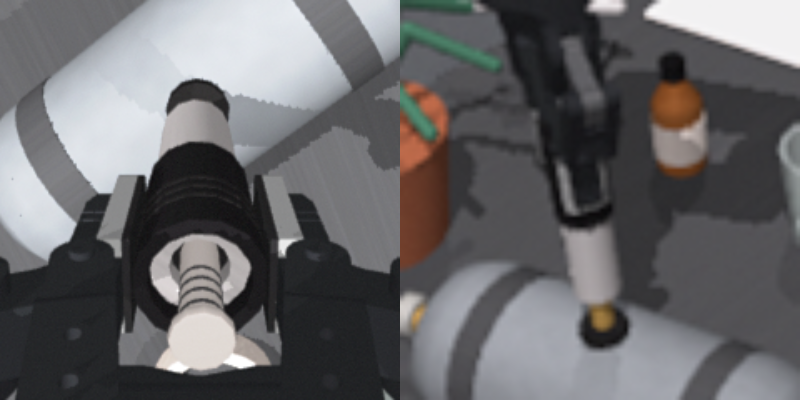

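The wrist view shows the rod driven well out of the sleeve top (205,310). The side crop shows the nose square over the stem at about 14 N. I'm holding here for over a second.

>>> jog_arm([
  [0, 0, 0, 0],
  [0, 0, 0, 0],
  [0, 0, 0, 0],
  [0, 0, 0, 0],
  [0, 0, 0, 0],
  [0, 0, 0, 0],
  [0, 0, 0, 0],
  [0, 0, 0, 0],
  [0, 0, 0, 0],
  [0, 0, 0, 0],
  [0, 0, 0, 0],
  [0, 0, 0, 0],
  [0, 0, 0, 0],
  [0, 0, 0, 0],
  [0, 0, 0, 0],
  [0, 0, 0, 0],
  [0, 0, 0, 0],
  [0, 0, 0, 0],
])

```text
clock: 12.75
tool_pos: [0.5666, 0.2313, 0.216]
tcp_rot: [[0.922, -0.387, 0.005], [-0.387, -0.922, 0.001], [0.004, -0.003, -1.0]]
force: [-2.6, -0.8, 13.1]
opening: 0.0284
```

```bash
python3 - <<'E'
from h import *
c=arm.read_camera("wrist"); P=pts(c); T=arm.sense()["tool_pos"]; print(arm.sense()["force"])
m=(np.hypot(P[...,0]-T[0],P[...,1]-T[1])<.02)&(P[...,2]>T[2]+.03)
q=P[m]; print(m.sum(),np.percentile(q[:,2],[1,50,90,99])-T[2])
m=(np.hypot(P[...,0]-T[0],P[...,1]-T[1])<.02)&(P[...,2]>T[2]+.055); print(m.sum(),T)
E
```

```text
[-2.89519223 -0.69612274 12.94859994]
11050 [0.03045248 0.05474441 0.08752078 0.09013799]
5347 [0.56661765 0.2313044  0.2160194 ]
```

>>> jog_arm([
  [0, 0, 0.2, 0],
  [0, 0, 0.5, 0],
  [0.1, 0, 0.9, 0],
  [0.1, 0, 1.5, 0],
  [0.1, 0, 2.5, 0],
  [0.1, 0, 4, 0],
  [0.1, 0, 5.8, 0],
  [0.1, 0, 7, 0],
  [0.1, 0, 7.3, 0],
  [0.2, -1, 7.3, 0],
  [0.3, -3, 7.3, 0],
  [0.6, -6, 7.3, 0],
  [0.6, -9, 7.3, 0],
  [0.6, -12.5, 7.3, 0],
  [0.6, -16, 7.3, 0],
  [0.6, -19.5, 7.3, 0],
  [0.6, -23, 7.3, 0],
  [0.6, -26, 7.3, 0],
  [0.6, -28, 7.3, 0],
  [0.6, -29, 7.3, 0],
])

```text
clock: 14.47
tool_pos: [0.5698, -0.0624, 0.2835]
tcp_rot: [[0.921, -0.39, -0.003], [-0.39, -0.921, -0.001], [-0.002, 0.002, -1.0]]
force: [-0.8, 0.5, -1.3]
opening: 0.0287
```

>>> jog_arm([
  [0, -1, 0, 0],
  [0, -3, 0, 0],
  [0, -6, 0, 0],
  [0, -9, 0, 0],
  [0, -12, 0, 0],
  [0, -15, 0, 0],
  [0, -16.8, 0, 0],
  [0, -17.55, 0, 0],
  [0, -17.55, -2, 0],
  [0, -17.55, -5, 0],
  [0, -17.55, -8, 0],
  [0, -17.55, -11, 0],
  [0, -17.55, -13, 0],
  [0, -17.55, -14, 0],
  [0, -17.55, -14, 0],
  [0, -17.55, -14, 0],
  [0, -17.55, -14, 0],
])

```text
clock: 15.88
tool_pos: [0.5726, -0.2348, 0.1475]
tcp_rot: [[0.922, -0.386, 0.003], [-0.386, -0.922, -0.002], [0.004, 0.0, -1.0]]
force: [1.0, -0.2, -0.8]
opening: 0.0289
```

```bash
cat > st.py <<'E'
from h import *
import sys
from scipy.optimize import least_squares
s=arm.sense(); T=s["tool_pos"]; print(s["clock"],T,s["force"])
for n in("scene","side","wrist"):
    c=arm.read_camera(n); np.savez(n+sys.argv[1]+".npz",**c); P=pts(c); hsv=cv2.cvtColor(c["pixels"],cv2.COLOR_BGR2HSV)
    d=np.array(c["cam_to_world"])[:2,3]
    near=np.hypot(P[...,0]-T[0],P[...,1]-T[1])
    for a in np.arange(T[2]-.07,T[2]-.025,.015):
        w=P[(near<.03)&(P[...,2]>=a)&(P[...,2]<a+.015)&(hsv[...,1]<90)]
        if len(w)<10: continue
        m0=np.median(w[:,:2],0)
        f=least_squares(lambda t:np.hypot(*(w[:,:2]-t).T)-.013,m0+.01*(m0-d)/np.linalg.norm(m0-d),loss="soft_l1",f_scale=.001)
        print(n,"barrel z%.3f"%w[:,2].mean(),len(w),np.round(f.x,4))
    m=((np.hypot(P[...,0]-.5705,P[...,1]+.235)<.06)&(P[...,2]>.0385)&(P[...,2]<.046)&(hsv[...,1]>100)).astype(np.uint8)
    k=np.argwhere(m)[:,::-1].astype(np.float32)
    if len(k)>50:
        w=np.array([ray(c,u,v,.04)[:2] for u,v in k]).astype(np.float32)
        r=cv2.minAreaRect(w); print(n,"stand",np.round(r[0],4),np.round(r[1],4),r[2])
E
python3 st.py 5; python3 -c "
import numpy as np,cv2
a=np.load('scene5.npz')['pixels'];b=np.load('side5.npz')['pixels'];w=np.load('wrist5.npz')['pixels']
cv2.imwrite('pics/s5.png',np.hstack([cv2.resize(a[110:210,170:270],(260,260)),cv2.resize(b[120:220,280:380],(260,260)),cv2.resize(w[80:360,130:410],(260,260))]))"
```

```text
15.8833 [ 0.57255476 -0.2347757   0.1474566 ] [ 1.011163   -0.22847393 -0.84455048]
scene barrel z0.086 27 [ 0.5722 -0.2383]
scene barrel z0.101 25 [ 0.5722 -0.2392]
scene barrel z0.116 25 [ 0.5726 -0.2376]
scene barrel z0.129 21 [ 0.572  -0.2372]
scene stand [ 0.5722 -0.2378] [0.0716 0.07  ] 53.75834274291992
side barrel z0.085 37 [ 0.5717 -0.2349]
side barrel z0.100 37 [ 0.5728 -0.2356]
side barrel z0.115 40 [ 0.5727 -0.2353]
side barrel z0.130 40 [ 0.572  -0.2347]
side stand [ 0.5695 -0.2335] [0.0697 0.0732] 50.001609802246094
wrist barrel z0.085 242 [ 0.5705 -0.2363]
wrist barrel z0.100 288 [ 0.5706 -0.2364]
wrist barrel z0.115 362 [ 0.5708 -0.2364]
wrist barrel z0.131 247 [ 0.5713 -0.235 ]
wrist stand [ 0.5696 -0.2364] [0.0711 0.0705] 50.786415100097656
```

View pics/s5.png

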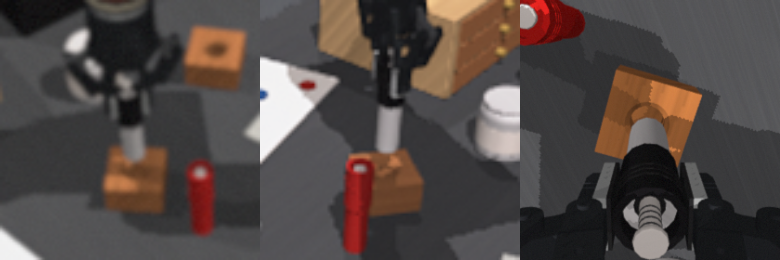

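The crops show the rod out and the nose over the hole, with the barrel within about 1 mm of centre. I'm lowering with a small -x trim.

>>> jog_arm([
  [-0.1, 0, -0.7, 0],
  [-0.1, 0, -1.5, 0],
  [-0.1, 0, -2.2, 0],
  [-0.1, 0, -2.7, 0],
  [-0.1, 0, -3.1, 0],
  [-0.1, 0, -3.5, 0],
  [-0.1, 0, -3.9, 0],
  [-0.1, 0, -4.2, 0],
  [-0.1, 0, -4.2, 0],
  [-0.1, 0, -4.2, 0],
])

```text
clock: 16.87
tool_pos: [0.5704, -0.2349, 0.1093]
tcp_rot: [[0.922, -0.386, -0.002], [-0.386, -0.922, 0.0], [-0.002, 0.0, -1.0]]
force: [-8.4, 5.3, 24.4]
opening: 0.0283
```

The nose caught on the chamfer: the force is 24 N and the lateral part says the gauge must move -x, +y, which matches the side view. I'm backing up, shifting and retrying.

>>> jog_arm([
  [0, 0, 0.5, 0],
  [0, 0, 1, 0],
  [0, 0, 1.5, 0],
  [-0.1, 0.1, 1.8, 0],
  [-0.17, 0.12, 1.8, 0],
  [-0.17, 0.12, 1.8, 0],
  [-0.17, 0.12, 1.8, 0],
  [-0.17, 0.12, 1.8, 0],
])

```text
clock: 17.53
tool_pos: [0.5678, -0.2331, 0.1203]
tcp_rot: [[0.922, -0.387, -0.001], [-0.387, -0.922, 0.001], [-0.001, -0.0, -1.0]]
force: [-0.8, 0.7, -2.0]
opening: 0.0283
```

```bash
python3 st.py 6
```

```text
17.5333 [ 0.56779821 -0.23309848  0.12031306] [-0.80742415  0.65473249 -1.98973089]
scene barrel z0.058 23 [ 0.5673 -0.236 ]
scene barrel z0.072 25 [ 0.5671 -0.2357]
scene barrel z0.086 25 [ 0.5667 -0.2361]
scene stand [ 0.5716 -0.2376] [0.0736 0.07  ] 50.827781677246094
side barrel z0.058 35 [ 0.5668 -0.2333]
side barrel z0.072 38 [ 0.5668 -0.2336]
side barrel z0.087 38 [ 0.5671 -0.2342]
side stand [ 0.5695 -0.2343] [0.0684 0.0712] 50.001609802246094
wrist barrel z0.058 246 [ 0.5655 -0.2342]
wrist barrel z0.073 303 [ 0.5657 -0.2343]
wrist barrel z0.088 349 [ 0.5659 -0.2344]
wrist stand [ 0.5697 -0.2364] [0.0712 0.0706] 50.81783676147461
```

Now vision disagrees with the force hint. All three cameras put the barrel 3–4 mm too far -x, and at the grasp the home position had the tool at x≈0.572. I'm trusting vision: shift +0.38, -0.15 and lower gently.

>>> jog_arm([
  [0.2, -0.1, 0, 0],
  [0.38, -0.15, 0, 0],
  [0.38, -0.15, 0, 0],
  [0.38, -0.15, -0.3, 0],
  [0.38, -0.15, -0.6, 0],
  [0.38, -0.15, -0.9, 0],
  [0.38, -0.15, -1.2, 0],
  [0.38, -0.15, -1.2, 0],
  [0.38, -0.15, -1.2, 0],
])

```text
clock: 18.43
tool_pos: [0.5718, -0.2347, 0.1088]
tcp_rot: [[0.922, -0.387, -0.001], [-0.387, -0.922, 0.0], [-0.001, -0.0, -1.0]]
force: [-0.0, -0.1, -1.5]
opening: 0.0281
```

```bash
python3 st.py 7
```

```text
18.4333 [ 0.57180142 -0.23466189  0.10879279] [-0.04905911 -0.06920692 -1.48133562]
scene barrel z0.046 29 [ 0.5701 -0.2371]
scene barrel z0.061 24 [ 0.5722 -0.2393]
scene barrel z0.075 20 [ 0.5698 -0.2389]
scene barrel z0.090 22 [ 0.5712 -0.2372]
scene stand [ 0.5719 -0.2375] [0.0754 0.0703] 50.24359893798828
side barrel z0.046 36 [ 0.5709 -0.2357]
side barrel z0.062 35 [ 0.5712 -0.2351]
side barrel z0.076 36 [ 0.5719 -0.2357]
side barrel z0.091 35 [ 0.5707 -0.2339]
side stand [ 0.5699 -0.2338] [0.0697 0.0724] 50.00157928466797
wrist barrel z0.047 251 [ 0.5696 -0.2358]
wrist barrel z0.062 295 [ 0.5698 -0.236 ]
wrist barrel z0.077 363 [ 0.57   -0.2361]
wrist barrel z0.093 234 [ 0.5707 -0.2346]
wrist stand [ 0.5696 -0.2364] [0.0712 0.0706] 50.79098129272461
```

Free of contact and centred. Continuing down.

>>> jog_arm([
  [0, 0, -0.3, 0],
  [0, 0, -0.6, 0],
  [0, 0, -0.9, 0],
  [0, 0, -1.2, 0],
  [0, 0, -1.5, 0],
  [0, 0, -1.8, 0],
  [0, 0, -1.8, 0],
  [0, 0, -1.8, 0],
])

```text
clock: 19.25
tool_pos: [0.5719, -0.2347, 0.0909]
tcp_rot: [[0.922, -0.387, -0.001], [-0.387, -0.922, 0.0], [-0.001, -0.0, -1.0]]
force: [0.2, -0.0, -1.2]
opening: 0.0285
```

>>> jog_arm([
  [0, 0, -0.1, 0],
  [0, 0, -0.2, 0],
  [0, 0, -0.3, 0],
  [0, 0, -0.4, 0],
  [0, 0, -0.5, 0],
  [0, 0, -0.5, 0],
  [0, 0, -0.5, 0],
])

```text
clock: 19.83
tool_pos: [0.5723, -0.2349, 0.087]
tcp_rot: [[0.922, -0.387, 0.0], [-0.387, -0.922, -0.0], [0.0, 0.0, -1.0]]
force: [-0.6, 0.1, 3.9]
opening: 0.0281
```

It is on the floor of the stand (about 5 N of spring push). I'm easing up 1.5 mm and releasing.

>>> jog_arm([
  [0, 0, 0.1, 0],
  [0, 0, 0.15, 0],
  [0, 0, 0.15, 0],
  [0, 0, 0.15, 0],
])

```text
clock: 20.17
tool_pos: [0.5723, -0.2349, 0.0878]
tcp_rot: [[0.922, -0.387, 0.0], [-0.387, -0.922, -0.0], [0.001, 0.0, -1.0]]
force: [-0.4, -0.3, 0.8]
opening: 0.0283
```

>>> jog_arm([
  [0, 0, 0, 0],
  [0, 0, 0, 0],
  [0, 0, 0, 0],
  [0, 0, 0, 0],
  [0, 0, 0, 0],
  [0, 0, 0, 0],
  [0, 0, 0, 0],
  [0, 0, 0, 0],
], grip=6.5)

```text
clock: 20.83
tool_pos: [0.5721, -0.2348, 0.0878]
tcp_rot: [[0.922, -0.387, 0.0], [-0.387, -0.922, -0.0], [0.0, 0.0, -1.0]]
force: [-0.2, 0.1, 1.1]
opening: 0.0652
```

>>> jog_arm([
  [0, 0, 0.5, 0],
  [0, 0, 1.5, 0],
  [0, 0, 3, 0],
  [0, 0, 5, 0],
  [0, 0, 8, 0],
  [0, 0, 11, 0],
  [0, 0, 14, 0],
  [0, 0, 17, 0],
  [0, 0, 20, 0],
  [0, 0, 21.5, 0],
  [0, 0, 22, 0],
  [0, 0, 22, 0],
  [0, 0, 22, 0],
  [0, 0, 22, 0],
])

```text
clock: 22.0
tool_pos: [0.5711, -0.2343, 0.3055]
tcp_rot: [[0.922, -0.387, -0.003], [-0.387, -0.922, 0.002], [-0.004, -0.0, -1.0]]
force: [-0.6, 0.1, 0.2]
opening: 0.065
```

```bash
python3 - <<'E'
from h import *
print(arm.sense()["clock"],arm.sense()["force"])
im=[]
for n,(u,v) in(("scene",(190,120)),("side",(290,120)),("wrist",(200,110))):
    c=arm.read_camera(n); P=pts(c); im.append(cv2.resize(c["pixels"][v:v+130,u:u+130],(266,266)))
    near=np.hypot(P[...,0]-.571,P[...,1]+.2355)<.022
    for lo,hi in((.05,.065),(.072,.09),(.09,.105),(.105,.122),(.126,.15)):
        w=P[near&(P[...,2]>lo)&(P[...,2]<hi)]
        if len(w)>3: print(n,lo,len(w),np.round(np.median(w,0),4),"zmax %.4f"%w[:,2].max())
cv2.imwrite("pics/f.png",np.hstack(im))
E
```

```text
22.0 [-0.58673434  0.12160874  0.16724614]
scene 0.05 25 [ 0.5768 -0.2301  0.0557] zmax 0.0644
scene 0.072 37 [ 0.5796 -0.2272  0.081 ] zmax 0.0893
scene 0.09 29 [ 0.5803 -0.2263  0.0984] zmax 0.1048
scene 0.105 64 [ 0.5739 -0.2333  0.115 ] zmax 0.1218
scene 0.126 16 [ 0.5733 -0.2344  0.1369] zmax 0.1406
side 0.05 34 [ 0.5648 -0.2252  0.0573] zmax 0.0648
side 0.072 49 [ 0.5622 -0.2234  0.0801] zmax 0.0899
side 0.09 47 [ 0.5628 -0.2228  0.0982] zmax 0.1048
side 0.105 78 [ 0.5671 -0.2285  0.1147] zmax 0.1216
side 0.126 13 [ 0.5697 -0.2315  0.133 ] zmax 0.1358
wrist 0.05 17 [ 0.5747 -0.2236  0.0534] zmax 0.0587
wrist 0.072 58 [ 0.5753 -0.2229  0.0815] zmax 0.0898
wrist 0.09 52 [ 0.5764 -0.2226  0.0997] zmax 0.1050
wrist 0.105 414 [ 0.5717 -0.2324  0.1113] zmax 0.1220
wrist 0.126 145 [ 0.57   -0.2351  0.1364] zmax 0.1385
```

View pics/f.png

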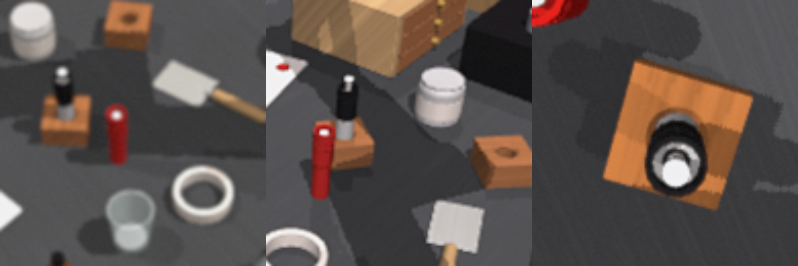

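The final crops show the gauge upright in its stand with the white rod out, and the bystanders in place. The sleeve top is at 0.12–0.122 m, which is home, and the rod tip is at about 0.137 m. Handing in.

```bash
python3 -c "
from cell import arm
print(arm.hand_in())"
```

```text
the job is handed in; nothing more can be done
None
```

I lifted the gauge from the left stand and pressed it over the valve stem at about 14–15 N. I held it there for over 1.6 s, then stood it back in its stand and handed the job in at about 22 s.

**Last checks:**
- **Gauge:** it stands upright, with the sleeve top at 0.120–0.122 m, which is fully home within measuring error.
- **Rod:** it is out, with its tip at about 0.137 m. That makes the travel roughly 19 mm, within the expected 10–20 mm.
- **Other things:** those in the last views looked unmoved. I did not re-check the mug, brush or bottle; the arm's path stayed well above them.
- **Push on the tank:** no end-of-move reading came near 22 N, but I did not log force during the moves.

**What failed or disagreed:**
- **First try at re-inserting:** the nose caught on the stand's chamfer, with a reading of about 24 N. I backed off and re-centred from the cameras. The sideways force pointed the wrong way, so I went by vision, and the second try went in without resistance.
- **Valve press:** a sideways force of about 3 N remained, and I did not fully remove it.

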